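# Rebuild a swivel tap and hold its spout down for the clip

## Task

I am putting the small tap beside the sink back together: slide the wide flat washer down its stem onto the spring seat, then the narrower, taller brass bush on top of it, each fully home. Then grip the spout by its square hub, thread it down the stem with the spout pointing out over the sink, and press it steadily against the spring with about 11 newtons, so that the clip groove near the top of the stem stands clear above the hub, never pushing the spring solid. Finish while still gripping and pressing it, for I will push the retaining clip into the groove from the side as you hold; leave the other things where they stand.

Things in the scene. Friction and masses are not known exactly. Their poses are not given: they have to be found in the camera images.
- tap_body: Steel tap body fixed upright on the worktop left of the sink; axes as the world's. Origin: on its axis at the worktop. Flange 62 mm wide, housing 48 mm wide up to z 38 mm, then a plain stem 20 mm in diameter up to 99 mm and a cone narrowing to 9 mm at the tip, 108 mm. Clip groove round the stem at 93 to 96 mm. A small lever sticks out 44 mm toward -x, below 32 mm.
- stem_tip (a point): Centre of the stem's top, 108 mm above the worktop.
- spring_seat (a joint): How far the spring seat (steel disc, 39 mm wide, round the stem above the housing) is pushed down, m: 0 is up (top 52 mm above the worktop), 0.014 solid. The spring gives 4 N at 0 and 1 N more for each mm, so 11 N is about 7 mm down; the parts' own weight alone does not push it down.
- seat_top (a point): Centre of the spring seat's top face; it moves with the seat.
- washer: Flat black plastic washer lying on the worktop: 44 mm outside, 22.4 mm bore, 8 mm thick, about 20 g. Origin: centre of its underside; z is the bore's axis. It goes on first.
- bush: Plain brass bush (collar) standing on the worktop: 34 mm outside, 22.4 mm bore, 12 mm high, about 50 g. Origin: centre of its underside; z is the bore's axis. It goes on second.
- spout: Steel spout, about 0.22 kg, lying upright. Hub: square block 38 x 38 x 26 mm with an upright 22.4 mm bore; a 13 mm tube leaves its +x face, rising to 34 mm above the underside. Origin: bore axis at the hub's underside; x along the spout, z up. Grip the hub across its flat y faces. Resting on the bush, seat at 0, its underside is 72 mm and its top 98 mm above the worktop.
- nozzle (a point): Outlet of the spout, underside of the nozzle, 160 mm from the bore's axis along the spout's +x and 3 mm above the plane of the hub's underside.
- sink_middle (a point): Fixed point over the middle of the sink, level with the worktop. The basin's opening is about 0.26 m across y and 0.32 m across x; its edge on the tap's side is 0.13 m from this point. From the tap the sink lies toward -y.
- tea_light: Loose bystander: tea light in an aluminium cup, 38 mm across, 15 mm high. Origin: centre of its underside.
- tin: Loose bystander: small green hinged tin, 47 x 64 x 30 mm. Origin: centre of its underside.
- travel_mug: Loose bystander: black travel mug, 88 mm across, 120 mm high. Origin: centre of its underside.
Mind the look-alikes: they are no part of the job. Of the things that look like the washer, take the one that is farthest to the robot's right at the start. What is shaped like the bush but purple is not meant.

How it is judged:
By the outcome, as a careful person would: the job done as asked, in the order asked, and still so for the second after the job is handed in, while the arm keeps its last pose, push and grip.
It also fails if it takes over 70 s, if anything falls off the work surface, if the arm or the gripper's body presses on something with over 40 N, if the wrist force passes 120 N, or if a joint passes its speed limit or range.

## Robot

A 6-joint arm with a two-finger parallel gripper is mounted at the origin on a cart in front of the work surface, level with it; the furniture and walls round the work are solid. World frame = base frame: x ahead of the robot, y to its left, z up, the work surface at z = 0. Lengths are in m, angles in rad, forces in N, time in s.
With the tool pointing down it reaches from about 0.35 to 0.85 m from the base axis. Payload 8.1 kg.
Tool frame: the origin (TCP) lies at the very end of the fingers, on their centre line; the grasp point (between the pads) lies 19 mm behind it; z points along the fingers, y is the line along which they close (so a half turn about z gives the same grasp; the last joint's range is limited). The gripper opens to 93 mm and grips with 3 to 60 N. Pads are 15 mm wide; open, the fingers measure 128 mm over their backs; the gripper's body (75 mm by 188 mm) begins 65 mm behind the grasp point.
Start: joints at [-1.233, 0.13, 1.488, -0, 1.523, -0.085], TCP at [0.246, -0.547, 0.219] pointing down, gripper open.
Joint ranges: [-2.96, 2.96], [-0.89, 2.26], [0.02, 2.5], [-1.34, 4.48], [0, 2.73], [-2.66, 2.66]. Speed limits (rad/s): [2.39, 2.39, 2.79, 3.14, 3.14, 3.14].

## Interface

Orientations are given as a rotation vector (axis times angle).
In Python, from plant import robot gives the robot as it stands.
- The arm moves only by the tool play_rows, never from a script. Its argument "deltas" is one flat list of numbers, 5 for each row, row after row: the shift along the tool's x, y, z in mm, then the turn about the tool's z in degrees, then the finger opening in mm, from 0 to 93. A call has 1 to 10 rows; each row shifts and turns the commanded pose from where the row before left it, along the tool's axes as they then stand; what a row does not reach is not made up. A row lasts 1/12 s, in which the tool goes at most 41.7 mm and 7.16 degrees, less where a joint would pass 70% of its speed; a pose out of reach is approached as far as the arm can. A call with a gripper value outside its range is refused whole. The fingers move at their own pace and stop on an object; "newtons" is the grip in N (left out, the last holds). Time passes only in rows, so rows that do not move let the fingers close. It gives the time, the measured TCP pose, the force, the opening and the grip force at its end, in the units of the state.
- robot.read_state(): the state, without advancing time (a new reading comes with each control period).
- robot.read_camera(name): name is "side" or "top" or "wrist"; returns a dict with "pixels" (384x512x3 uint8, blue, green, red), "mtx" (3x3 intrinsics, pixels), "eye" and "rotation" of the camera in the world. Camera axes: x right, y up, looking along -z (the intrinsics and any distortion apply to the point x, -y, -z); pixel columns grow to the right and rows downward; lengths in m; the calibration is good to about 2 mm. A picture is of the moment at which its call begins. There is no depth.
- robot.close_job(): hands the job in; it is judged then, once.
The state is a dict: "t": time; "q": joint angles; "dq": joint speeds; "joint_torque": joint torques, N m; "tool_pos": TCP position; "orientation": TCP orientation; "force": force on the tool from outside, world axes, zero at the start; "wrist_torque": the same for the moment, N m; "opening": finger opening in m; "gripper_force": force on a finger pad.
Only numpy, scipy, OpenCV 4.12 (cv2) and the standard library are available. Lean on these libraries where they do the work, as an engineer would, in place of code of your own. Each camera call takes 0.05 s, during which the arm holds its last target. There are 200 camera calls.

## Working session

There is one attempt and no reset: what is moved stays moved. The work goes in short steps, Python scripts to look and compute and a tool call to move; the robot and the scene stay as the last step left them, time stands still between calls to the robot, and variables do not carry over. Pictures are saved under pics/ and viewed, at most 10 in all, crops included, and the job is handed in when it is done.

Besides the shell and the picture viewer there is one more tool, called as name(argument=value, ...), one argument or row to a line, values as JSON. play_rows: Moves the arm, as the interface text tells. Its arguments: {"type":"object","properties":{"deltas":{"type":"array"},"newtons":{"type":"number"}},"required":["deltas"]}

```bash
mkdir -p pics; ls; cat > h.py <<'E'
import numpy as np, cv2
from plant import robot
def cam(n):
    c=robot.read_camera(n); return c
def ray(c,u,v):
    d=c.get("dist",c.get("distortion"))
    p=cv2.undistortPoints(np.array([[[u,v]]],float),np.array(c["mtx"]),None if d is None else np.array(d))[0,0]
    return np.array(c["rotation"])@np.array([p[0],-p[1],-1.])
def atz(c,u,v,z):
    r=ray(c,u,v); e=np.array(c["eye"]); return e+r*(z-e[2])/r[2]
def proj(c,P):
    d=c.get("dist",c.get("distortion"))
    q=(np.atleast_2d(P)-np.array(c["eye"]))@np.array(c["rotation"]); q=q*[1,-1,-1]
    return cv2.projectPoints(q,np.zeros(3),np.zeros(3),np.array(c["mtx"]),None if d is None else np.array(d))[0][:,0]
E
python3 - <<'E'
from h import *
import pickle
ims=[]
for n in("top","side"):
    c=cam(n); pickle.dump(c,open(n+".pkl","wb")); print(n,{k:np.round(v,4).tolist() if k!="pixels" else 0 for k,v in c.items()})
    cv2.imwrite(f"pics/{n}0.png",cv2.resize(c["pixels"],(800,600),interpolation=cv2.INTER_CUBIC))
s=robot.read_state(); print(s)
E
```

```text
pics
top {'pixels': 0, 'mtx': [[381.967, 0.0, 253.7902], [0.0, 381.967, 184.7581], [0.0, 0.0, 1.0]], 'eye': [0.3652, 0.0594, 1.0441], 'rotation': [0.1777, -0.21, -1.706]}
side {'pixels': 0, 'mtx': [[406.4165, 0.0, 248.7754], [0.0, 406.4165, 188.0941], [0.0, 0.0, 1.0]], 'eye': [0.2278, 0.7947, 0.6476], 'rotation': [0.2962, -1.2909, -2.3915]}
{'t': 0.1, 'q': array([-1.23340706e+00,  1.31104370e-01,  1.48919486e+00, -1.28581552e-05,
        1.52299858e+00, -8.53783270e-02]), 'dq': array([ 0.00067062, -0.0001978 , -0.00341498, -0.00217592, -0.00018837,
       -0.0014214 ]), 'joint_torque': array([ 1.15513245e-03, -5.61342824e+01, -4.93095875e+01,  7.68751488e-02,
        2.90874322e-02, -6.10295456e-05]), 'tool_pos': array([ 0.2460241 , -0.54666204,  0.21766772]), 'orientation': array([-3.07001292e+00, -6.58793649e-01,  3.56429323e-04]), 'force': array([-0.14074241, -0.04366215, -0.36689101]), 'wrist_torque': array([ 0.06256186,  0.00702584, -0.0022062 ]), 'gripper_force': 0.0, 'opening': 0.09265758409166155}
```

View pics/top0.png

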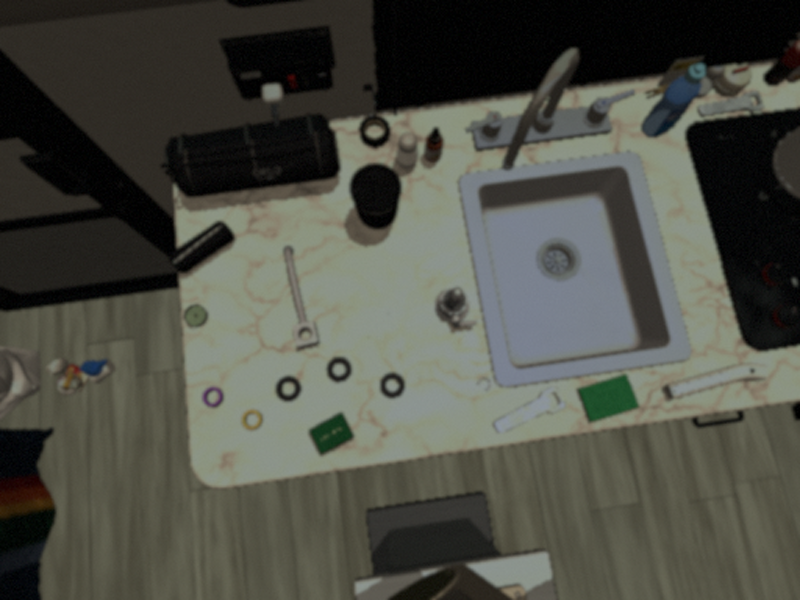

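View pics/side0.png

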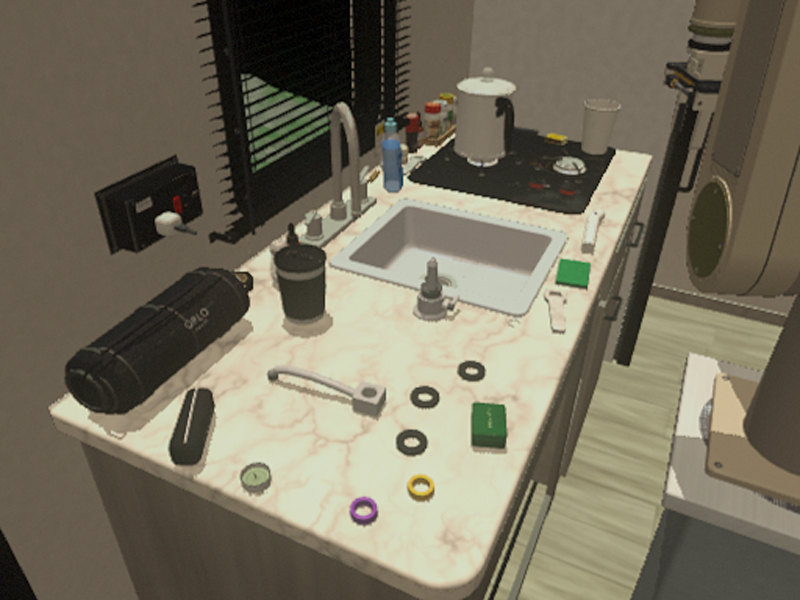

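The top view (800x600 scale) shows the tap at (455,308), the washers at (288,388), (339,369) and (392,385), and the brass bush at (252,420) with a purple one at (213,397). The spout hub is at (306,333) with its nozzle at (288,250). The side view agrees; the rightmost (-y) washer is (392,385) in top and (471,371) in side.

```bash
cat > h.py <<'E'
import numpy as np, cv2, pickle
from scipy.spatial.transform import Rotation as R
from plant import robot
def cam(n):
    c=dict(robot.read_camera(n)); c["R"]=R.from_rotvec(np.ravel(c["rotation"])).as_matrix() if np.size(c["rotation"])==3 else np.array(c["rotation"]); return c
def load(n):
    c=pickle.load(open(n+".pkl","rb")); c["R"]=R.from_rotvec(np.ravel(c["rotation"])).as_matrix(); return c
def atz(c,u,v,z):
    p=cv2.undistortPoints(np.array([[[u,v]]],float),c["mtx"],None)[0,0]
    r=c["R"]@np.array([p[0],-p[1],-1.]); e=np.array(c["eye"]); return e+r*(z-e[2])/r[2]
def proj(c,P):
    q=((np.atleast_2d(P)-np.array(c["eye"]))@c["R"])*[1,-1,-1]
    return cv2.projectPoints(q,np.zeros(3),np.zeros(3),np.array(c["mtx"]),None)[0][:,0]
def blob(c,u,v,mask,win=20):
    """filled outer contour nearest to (u,v): centroid, area, bbox"""
    m=np.zeros(mask.shape,np.uint8); a,b,cc,d=int(v-win),int(v+win),int(u-win),int(u+win)
    m[a:b,cc:d]=mask[a:b,cc:d]
    cs=cv2.findContours(m,cv2.RETR_EXTERNAL,cv2.CHAIN_APPROX_NONE)[0]
    k=max(cs,key=cv2.contourArea); M=cv2.moments(k)
    return M["m10"]/M["m00"],M["m01"]/M["m00"],M["m00"],cv2.boundingRect(k)
E
python3 - <<'E'
from h import *
s=.64
pts={"top":{"w1":(288,388,.008),"w2":(339,369,.008),"w3":(392,385,.008),"bush":(252,420,.012)},
"side":{"w1":(411,442,.008),"w2":(425,397,.008),"w3":(471,371,.008),"bush":(421,487,.012)}}
for n in pts:
    c=load(n); hsv=cv2.cvtColor(c["pixels"],cv2.COLOR_BGR2HSV); g=hsv[...,2]
    dark=(g<(75 if n=="top" else 100)).astype(np.uint8); yel=((hsv[...,1]>110)).astype(np.uint8)
    for k,(u,v,h) in pts[n].items():
        b=blob(c,u*s,v*s,yel if k=="bush" else dark,14)
        print(n,k,np.round(b[:3],1),b[3],np.round(atz(c,b[0],b[1],h/2),4))
    ims=[]
    P={"top":[(455,308),(303,310)],"side":[(432,290),(345,390)]}[n]
    for (u,v) in P:
        u,v=u*s,v*s; a=c["pixels"][int(v)-40:int(v)+40,int(u)-26-14:int(u)+40]; ims.append(cv2.resize(a,(400,400),interpolation=cv2.INTER_CUBIC)); print(n,int(u)-40,int(v)-40)
    cv2.imwrite(f"pics/{n}_crop.png",np.hstack(ims)*1)
a=np.vstack([cv2.resize(cv2.convertScaleAbs(cv2.imread(f"pics/{n}_crop.png"),alpha=1.4),(600,300)) for n in("top","side")]); cv2.imwrite("pics/crops.png",a)
E
```

```text
top w1 [184.  248.3 156.5] (177, 241, 15, 15) [0.4722 0.231  0.004 ]
top w2 [216.5 236.  152. ] (210, 229, 14, 15) [0.4924 0.1404 0.004 ]
top w3 [250.5 246.2 151. ] (244, 239, 14, 15) [0.4519 0.0529 0.004 ]
top bush [156.5 271.    1. ] (156, 263, 7, 11) [0.4232 0.3087 0.006 ]
top 251 157
top 153 158
side w1 [263.  282.8 229. ] (254, 275, 19, 17) [0.4698 0.232  0.004 ]
side w2 [271.5 253.8 177. ] (263, 247, 18, 14) [0.4898 0.1414 0.004 ]
side w3 [301.4 237.  150. ] (293, 231, 17, 13) [0.4488 0.0539 0.004 ]
side bush [269.1 311.5 197. ] (261, 304, 17, 16) [0.4265 0.2974 0.006 ]
side 236 145
side 180 209
```

View pics/crops.png

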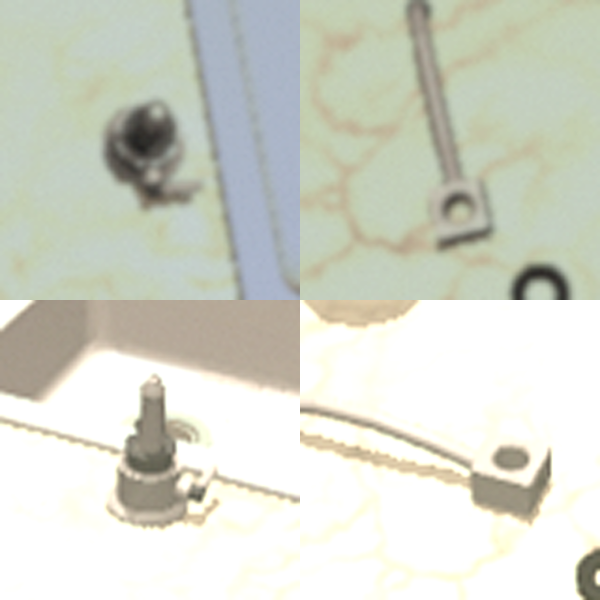

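The crop shows the tap tip at top (158,112) and side (153,377), and the hub bore at top (458,208) and side (511,458), in crop pixels. The spout tube heads up the top image, roughly +x.

```bash
python3 - <<'E'
from h import *
t,s=load("top"),load("side")
f=lambda c,u,v,z:np.round(atz(c,u,v,z),4)
print("tip",f(t,293.1,186.3,.108),f(s,276.8,165.5,.108))
print("flange side",f(s,236+147/3.75,145+208/3.75,.004))
print("hub",f(t,195.1,213.5,.026),f(s,236.3,251.1,.026))
print("noz",f(t,184.5,159.3,.02),f(s,176,240,.02))
for n,c,u,v in(("t",t,252,420),("s",s,421,487)): print("bush",f(c,u*.64,v*.64,.006))
# world->tool move to above w3
st=robot.read_state(); M=R.from_rotvec(st["orientation"]).as_matrix(); print(np.round(M,3))
print("yaw tool x", np.degrees(np.arctan2(M[1,0],M[0,0])))
c=cam("wrist"); print(c["eye"]-st["tool_pos"], (c["eye"]-st["tool_pos"])@M, np.round(M.T@c["R"],3), c["mtx"])
for P in ([.05]*0,):
  pass
p=st["tool_pos"]
for w in ([.4505,.0533,.12],):
  print("to w3 tool mm",np.round((np.array(w)-p)@M*1000,1))
E
```

```text
tip [ 0.5759 -0.0741  0.108 ] [ 0.5723 -0.0712  0.108 ]
flange side [ 0.5673 -0.0598  0.004 ]
hub [0.558  0.1884 0.026 ] [0.5553 0.1913 0.026 ]
noz [0.7165 0.202  0.02  ] [0.7028 0.2154 0.02  ]
bush [0.427  0.2957 0.006 ]
bush [0.4257 0.2974 0.006 ]
[[ 0.912  0.41  -0.001]
 [ 0.41  -0.912  0.002]
 [ 0.    -0.002 -1.   ]]
yaw tool x 24.222828278622448
[0.06459382 0.02945787 0.16575373] [ 0.07101491 -0.0006441  -0.16574346] [[-0.001  0.967  0.255]
 [ 1.     0.     0.001]
 [ 0.     0.255 -0.967]] [[285.81610743   0.         256.52086185]
 [  0.         285.81610743 190.39888441]
 [  0.           0.           1.        ]]
to w3 tool mm [ 432.6 -463.1   98.5]
```

play_rows(
  deltas=[0,0,0,-6.58,93,0,0,0,-6.58,93,0,0,0,-6.58,93,0,0,0,-6.58,93,0,0,0,-6.58,93,0,0,0,-6.58,93,0,0,0,-6.58,93,0,0,0,-6.58,93,0,0,0,-6.58,93,0,0,0,-6.58,93],
)

```text
t: 0.98
tool_pos: [0.2461, -0.547, 0.2182]
orientation: [-2.214, -2.228, -0.0]
force: [-0.2, -0.2, 0.5]
opening: 0.093
gripper_force: 0.0
```

play_rows(
  deltas=[30,10,4,0,93,30,10,4,0,93,30,10,4,0,93,30,10,4,0,93,30,10,4,0,93,30,10,4,0,93,30,10,4,0,93,30,10,4,0,93,30,10,4,0,93,30,10,4,0,93],
)

```text
t: 1.82
tool_pos: [0.3461, -0.2456, 0.1782]
orientation: [-2.221, -2.221, -0.0]
force: [-0.2, 0.1, 0.2]
opening: 0.093
gripper_force: 0.0
```

play_rows(
  deltas=[30,10,4,0,80,30,10,4,0,80,30,10,4,0,80,30,10,4,0,80,30,10,4,0,80,30,10,4,0,80,30,10,4,0,80,30,10,4,0,80,30,10,4,0,80,30,10,4,0,80],
)

```text
t: 2.65
tool_pos: [0.446, 0.0546, 0.1383]
orientation: [2.221, 2.222, 0.0]
force: [1.0, 0.5, 0.6]
opening: 0.0796
gripper_force: 0.0
```

```bash
cat >> h.py <<'E'
def ring(name,hint,h,mode):
    """ring position from the wrist camera near a hinted world position"""
    c=cam(name); st=robot.read_state(); u,v=proj(c,[hint[0],hint[1],h/2])[0]
    hsv=cv2.cvtColor(c["pixels"],cv2.COLOR_BGR2HSV)
    m=(hsv[...,2]<80) if mode=="dark" else (hsv[...,1]>120)
    b=blob(c,u,v,m.astype(np.uint8),60); P=atz(c,b[0],b[1],h/2)
    print("hint px",u,v,"found",np.round(b,1) if 0 else [round(x,1) for x in b[:3]],b[3],"pos",np.round(P,4),"tcp",np.round(st["tool_pos"],4),"d mm",np.round((P-st["tool_pos"])*1000,1))
    return c,P
E
python3 - <<'E'
from h import *
c,P=ring("wrist",(.4505,.0533),.008,"dark")
cv2.imwrite("pics/w1.png",c["pixels"])
E
```

```text
hint px 260.6498791314848 184.61340657539282 found [260.3, 183.4, 1182.0] (241, 164, 40, 40) pos [0.4501 0.0546 0.004 ] tcp [0.4467 0.059  0.1376] d mm [   3.4   -4.4 -133.6]
```

View pics/w1.png

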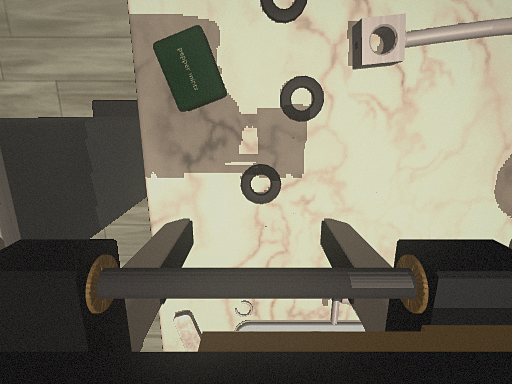

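The wrist view shows the target washer at (260,183), clear of the tin and the next washer at (302,98). Descending on it.

play_rows(
  deltas=[1.5,4,0,0,80,0,0,15,0,80,0,0,20,0,80,0,0,20,0,80,0,0,20,0,70,0,0,20,0,70,0,0,12,0,70,0,0,7,0,70,0,0,3,0,70,0,0,0,0,70],
)

```text
t: 3.53
tool_pos: [0.4497, 0.0539, 0.0214]
orientation: [-2.221, -2.221, 0.001]
force: [-0.0, -0.3, 0.4]
opening: 0.0699
gripper_force: 0.0
```

```bash
python3 - <<'E'
from h import *
c,P=ring("wrist",(.4501,.0546),.008,"dark")
E
```

```text
hint px 257.0696636134427 222.15812446601106 found [257.3, 222.2, 2985.0] (226, 192, 64, 62) pos [0.4503 0.0546 0.004 ] tcp [0.4503 0.054  0.0221] d mm [ -0.    0.5 -18.1]
```

play_rows(
  deltas=[0.6,0,9,0,65,0,0,8,0,60,0,0,3,0,55,0,0,0,0,40,0,0,0,0,40,0,0,0,0,40,0,0,0,0,40,0,0,0,0,40,0,0,0,0,40,0,0,0,0,40],
  newtons=12,
)

```text
t: 4.42
tool_pos: [0.45, 0.0551, 0.0018]
orientation: [2.221, 2.222, 0.0]
force: [0.2, -0.1, -1.4]
opening: 0.0442
gripper_force: 12.0
```

play_rows(
  deltas=[0,0,-10,0,40,0,0,-30,0,40,0,0,-35,0,40,0,0,-35,0,40,0,0,-30,0,40,-10,6,-10,0,40,-20,13,0,0,40,-20,13,0,0,40,-20,13,0,0,40,-20,13,0,0,40],
)

```text
t: 5.25
tool_pos: [0.5084, -0.0363, 0.1517]
orientation: [2.221, 2.222, -0.0]
force: [0.9, 0.0, -0.2]
opening: 0.0444
gripper_force: 12.0
```

play_rows(
  deltas=[-20,13,0,0,40,-20,13,0,0,40,-20,13,0,0,40,-20,13,0,0,40,-15,10,0,0,40,-5,4,0,0,40,0,0,0,0,40,0,0,0,0,40,0,0,0,0,40],
)

```text
t: 6.0
tool_pos: [0.5734, -0.134, 0.1514]
orientation: [-2.22, -2.222, 0.0]
force: [-0.7, 0.0, -0.3]
opening: 0.0438
gripper_force: 12.0
```

```bash
python3 - <<'E'
from h import *
c=cam("wrist"); print(robot.read_state()["tool_pos"],robot.read_state()["opening"])
pickle.dump(c,open("wt.pkl","wb"))
print(proj(c,[[.574,-.0725,.108],[.574,-.0725,.0]]))
u,v=proj(c,[.574,-.0725,.07])[0].astype(int)
v=max(v,75);a=c["pixels"][v-75:v+75,u-100:u+100]; print(u-100,v-75)
cv2.imwrite("pics/w2.png",cv2.resize(a,(800,600),interpolation=cv2.INTER_CUBIC))
E
```

```text
[ 0.57353066 -0.13394361  0.15156777] 0.04362627431746654
[[257.3359545  129.26705015]
 [257.15237417 124.51614747]]
157 52
```

View pics/w2.png

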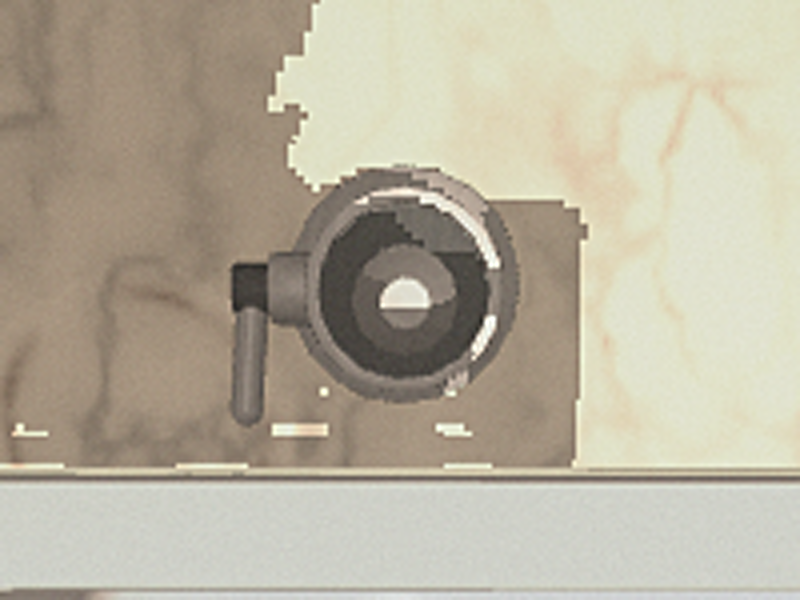

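The wrist crop shows the tap from above: stem tip at crop (405,303), flange centre at (410,285).

```bash
python3 - <<'E'
from h import *
c=pickle.load(open("wt.pkl","rb"))
k=lambda a:(157+(a[0]+.5)/4-.5,52+(a[1]+.5)/4-.5)
T=atz(c,*k((405,303)),.108); print(T, atz(c,*k((410,285)),.0), atz(c,*k((404,293)),.052))
print((T-robot.read_state()["tool_pos"])*1000)
E
```

```text
[ 0.574384   -0.07117511  0.108     ] [ 0.57612925 -0.07077064  0.        ] [ 0.57436301 -0.07121876  0.052     ]
[  0.85333605  62.76849758 -43.56776554]
```

play_rows(
  deltas=[10,1,0,0,40,20,0,0,0,40,20,0,0,0,40,10,0,5,0,40,3.2,0,10,0,40,0,0,10,0,40,0,0,10,0,40,0,0,5,0,40,0,0,2,0,40,0,0,0,0,40],
)

```text
t: 6.88
tool_pos: [0.5743, -0.0723, 0.1084]
orientation: [-2.221, -2.22, 0.002]
force: [-0.0, 0.6, 0.1]
opening: 0.0436
gripper_force: 12.0
```

play_rows(
  deltas=[0,0,3,0,40,0,0,3,0,40,0,0,3,0,40,0,0,3,0,40,0,0,3,0,40,0,0,3,0,40,0,0,0,0,40],
)

```text
t: 7.47
tool_pos: [0.5746, -0.0715, 0.0907]
orientation: [-2.22, -2.221, 0.001]
force: [-0.0, 0.9, -0.2]
opening: 0.0438
gripper_force: 12.0
```

play_rows(
  deltas=[0,0,5,0,40,0,0,7,0,40,0,0,7,0,40,0,0,6,0,40,0,0,4,0,40,0,0,3,0,40,0,0,2,0,40,0,0,2,0,40,0,0,1,0,40,0,0,0,0,40],
)

```text
t: 8.3
tool_pos: [0.5749, -0.0715, 0.0545]
orientation: [-2.221, -2.222, -0.0]
force: [-1.2, 4.6, 1.7]
opening: 0.0438
gripper_force: 12.0
```

play_rows(
  deltas=[0.6,0,0.5,0,40,0,0,1,0,40,0,0,0,0,40,0,0,0,0,40],
)

```text
t: 8.63
tool_pos: [0.5752, -0.0713, 0.0533]
orientation: [2.221, 2.222, 0.0]
force: [-1.2, 3.0, 1.7]
opening: 0.0436
gripper_force: 12.0
```

play_rows(
  deltas=[0,0,1,0,40,0,0,0,0,40,0,0,0,0,46,0,0,0,0,52,0,0,0,0,60,0,0,0,0,66,0,0,-5,0,66,0,0,-15,0,66,0,0,-25,0,66,0,0,-30,0,66],
)

```text
t: 9.47
tool_pos: [0.5734, -0.0709, 0.1261]
orientation: [-2.219, -2.219, 0.004]
force: [0.4, 0.7, 0.3]
opening: 0.0658
gripper_force: 0.0
```

play_rows(
  deltas=[0,0,-20,0,66,10,-10,0,0,66,30,-15,0,0,66,34,-15,0,0,66,34,-15,0,0,66,34,-15,0,0,66,34,-15,0,0,66,34,-15,0,0,66,34,-15,0,0,66,34,-12,0,0,66],
)

```text
t: 10.3
tool_pos: [0.4468, 0.2083, 0.1477]
orientation: [2.221, 2.221, 0.001]
force: [1.1, 0.1, 0.5]
opening: 0.0664
gripper_force: 0.0
```

play_rows(
  deltas=[34,-12,0,0,66,30,-8,0,0,66,20,-8,0,0,66,5,-4,0,0,66,0,0,0,0,66,0,0,0,0,66],
)

```text
t: 10.8
tool_pos: [0.416, 0.2953, 0.1472]
orientation: [2.22, 2.222, -0.0]
force: [0.6, -0.6, -1.0]
opening: 0.0659
gripper_force: 0.0
```

```bash
python3 - <<'E'
from h import *
c,P=ring("wrist",(.4265,.2967),.012,"col"); a=c["pixels"]
s=cam("side"); u,v=proj(s,[.5745,-.0712,.06])[0].astype(int); b=cv2.resize(s["pixels"][v-40:v+40,u-40:u+40],(384,384),interpolation=cv2.INTER_CUBIC)
t=cam("top"); 
cv2.imwrite("pics/w3.png",cv2.resize(np.hstack([a,b]),(800,343)))
E
```

```text
hint px 266.0470250768342 180.7290644729483 found [267.3, 180.1, 645.5] (253, 166, 30, 29) pos [0.4278 0.2974 0.006 ] tcp [0.4162 0.2949 0.1472] d mm [  11.6    2.5 -141.2]
```

View pics/w3.png

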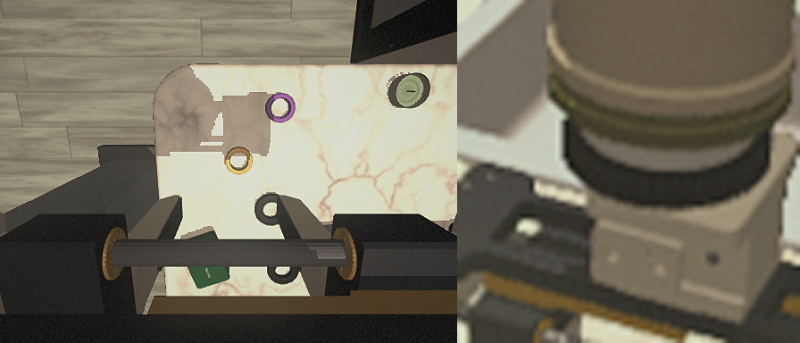

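The bush is at (238,160) in the wrist half, clear of the purple one. The side view is blocked by the arm, so the washer seating gets checked later.

play_rows(
  deltas=[2.3,11.6,0,0,66,0,0,15,0,66,0,0,20,0,66,0,0,20,0,66,0,0,20,0,60,0,0,20,0,60,0,0,15,0,60,0,0,9,0,60,0,0,4,0,60,0,0,0,0,60],
)

```text
t: 11.78
tool_pos: [0.4273, 0.2972, 0.0235]
orientation: [-2.222, -2.221, 0.002]
force: [-0.6, 0.1, -0.6]
opening: 0.0601
gripper_force: 0.0
```

```bash
python3 - <<'E'
from h import *
c,P=ring("wrist",(.4278,.2974),.012,"col")
t=cam("top"); u,v=proj(t,[.5745,-.0712,.07])[0].astype(int); b=cv2.resize(t["pixels"][v-35:v+35,u-35:u+35],(400,400),interpolation=cv2.INTER_CUBIC)
s=cam("side"); u,v=proj(s,[.5745,-.0712,.06])[0].astype(int); a=cv2.resize(s["pixels"][v-40:v+40,u-40:u+40],(400,400),interpolation=cv2.INTER_CUBIC)
cv2.imwrite("pics/w4.png",np.hstack([cv2.convertScaleAbs(b,alpha=1.5),a]))
E
```

```text
hint px 257.23733495030586 222.81082316964842 found [257.1, 223.6, 1712.5] (233, 200, 49, 48) pos [0.4277 0.2968 0.006 ] tcp [0.4278 0.2978 0.0244] d mm [ -0.1  -0.9 -18.4]
```

View pics/w4.png

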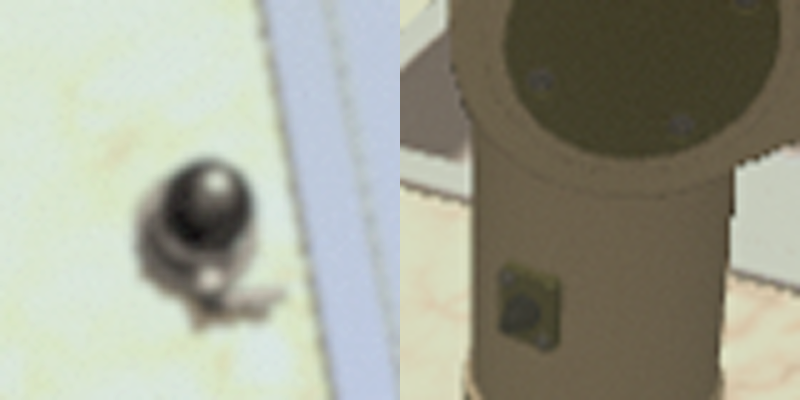

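The top view shows the black washer round the stem, low on the tap. Now grip the bush, tips a few mm above its foot.

play_rows(
  deltas=[-0.7,0,9,0,60,0,0,8,0,55,0,0,2.5,0,45,0,0,0,0,30,0,0,0,0,30,0,0,0,0,30,0,0,0,0,30,0,0,0,0,30,0,0,0,0,30],
  newtons=15,
)

```text
t: 12.68
tool_pos: [0.4276, 0.2975, 0.0048]
orientation: [2.221, 2.222, 0.001]
force: [0.0, 0.0, -0.2]
opening: 0.0329
gripper_force: 15.0
```

play_rows(
  deltas=[0,0,-10,0,30,0,0,-30,0,30,0,0,-35,0,30,0,0,-35,0,30,0,0,-25,0,30,-10,4,-5,0,30,-25,10,0,0,30,-33,13,0,0,30,-33,13,0,0,30,-33,13,0,0,30],
)

```text
t: 13.52
tool_pos: [0.4804, 0.1618, 0.1446]
orientation: [2.22, 2.223, -0.0]
force: [1.1, 0.2, -0.8]
opening: 0.0333
gripper_force: 15.0
```

play_rows(
  deltas=[-33,13,0,0,30,-33,13,0,0,30,-33,13,0,0,30,-33,13,0,0,30,-33,14,0,0,30,-33,14,0,0,30,-20,8,0,0,30,-10,4,0,0,30,-5,2,0,0,30,0,0,0,0,30],
)

```text
t: 14.35
tool_pos: [0.5743, -0.07, 0.1443]
orientation: [-2.222, -2.22, 0.001]
force: [-0.1, 0.3, -0.1]
opening: 0.0331
gripper_force: 15.0
```

play_rows(
  deltas=[0,0,0,0,30,0,0,0,0,30],
)

```text
t: 14.52
tool_pos: [0.5742, -0.0681, 0.1445]
orientation: [-2.219, -2.223, -0.0]
force: [-0.1, 0.5, -0.6]
opening: 0.0329
gripper_force: 15.0
```

play_rows(
  deltas=[-0.7,0,10,0,30,0,0,13,0,30,0,0,7,0,30,0,0,2,0,30,0,0,3,0,30,0,0,3,0,30,0,0,4,0,30,0,0,4,0,30,0,0,4,0,30,0,0,0,0,30],
)

```text
t: 15.35
tool_pos: [0.5743, -0.0705, 0.0938]
orientation: [-2.221, -2.222, 0.001]
force: [-0.2, -1.5, -1.1]
opening: 0.0332
gripper_force: 15.0
```

play_rows(
  deltas=[0,0,4,0,30,0,0,6,0,30,0,0,6,0,30,0,0,5,0,30,0,0,3,0,30,0,0,2,0,30,0,0,2,0,30,0,0,2,0,30,0,0,0,0,30,0,0,0,0,30],
)

```text
t: 16.18
tool_pos: [0.5748, -0.0705, 0.0646]
orientation: [2.221, 2.221, -0.0]
force: [0.4, -5.1, -1.7]
opening: 0.0331
gripper_force: 15.0
```

play_rows(
  deltas=[-0.8,0,0.5,0,30,0,0,1,0,30,0,0,0,0,30,0,0,0,0,30],
)

```text
t: 16.52
tool_pos: [0.5748, -0.0706, 0.0635]
orientation: [-2.221, -2.222, -0.001]
force: [-1.0, -0.6, 4.1]
opening: 0.0331
gripper_force: 15.0
```

Bush is seated (4 N up). Release and go over the spout, turning the tool to match it.

play_rows(
  deltas=[0,0,0,0,38,0,0,0,0,46,0,0,0,0,56,0,0,-5,0,66,0,0,-15,0,66,0,0,-25,0,66,0,0,-30,0,66,0,0,-20,0,70,15,-1,-5,0,70,30,-2,0,0,70],
)

```text
t: 17.35
tool_pos: [0.5736, -0.0283, 0.1667]
orientation: [2.221, 2.215, 0.004]
force: [0.3, 0.8, -0.5]
opening: 0.0701
gripper_force: 0.0
```

play_rows(
  deltas=[35,-2,0,0,70,35,-2,0,0,70,35,-2,0,0,70,35,-3,0,0,70,35,-3,0,0,70,27,-3,0,0,70,12,0,0,0,70,3,0,0,-4,70,0,0,0,-7,70,0,0,0,-7,70],
)

```text
t: 18.18
tool_pos: [0.5565, 0.1911, 0.1632]
orientation: [1.838, 2.548, -0.001]
force: [-0.7, 0.1, 0.5]
opening: 0.0702
gripper_force: 0.0
```

play_rows(
  deltas=[0,0,0,-7,70,0,0,0,-7,70,0,0,0,-7,70,0,0,0,-7,70,0,0,0,-7,70,0,0,0,-7,70,0,0,0,-7,70,0,0,0,-7,70,0,0,0,-7,70,0,0,0,-7,70],
)

```text
t: 19.02
tool_pos: [0.5566, 0.1903, 0.1632]
orientation: [-0.045, -3.141, 0.0]
force: [0.2, 0.0, -0.0]
opening: 0.0701
gripper_force: 0.0
```

play_rows(
  deltas=[0,0,0,-7,70,0,0,0,0,70,0,0,0,0,70],
)

```text
t: 19.27
tool_pos: [0.5566, 0.1905, 0.1632]
orientation: [0.131, -3.139, 0.0]
force: [0.7, 1.3, -0.5]
opening: 0.0701
gripper_force: 0.0
```

```bash
python3 - <<'E'
from h import *
c=cam("wrist"); st=robot.read_state(); M=R.from_rotvec(st["orientation"]).as_matrix()
print(st["tool_pos"],"yaw",np.degrees(np.arctan2(M[1,0],M[0,0])),proj(c,[.5566,.191,.026]),st["q"])
pickle.dump(c,open("ws.pkl","wb"))
t=cam("top"); u,v=proj(t,[.5745,-.0712,.07])[0].astype(int); b=cv2.resize(t["pixels"][v-35:v+35,u-35:u+35],(384,384),interpolation=cv2.INTER_CUBIC)
cv2.imwrite("pics/w5.png",cv2.resize(np.hstack([c["pixels"],cv2.convertScaleAbs(b,alpha=1.5)]),(800,343)))
E
```

```text
[0.55658679 0.19061873 0.16319063] yaw -175.25123464411 [[256.1852995  181.94277292]] [ 2.42862513e-01  1.30644313e-01  1.58977953e+00 -6.54301463e-05
  1.42123343e+00 -1.41080566e+00]
```

View pics/w5.png

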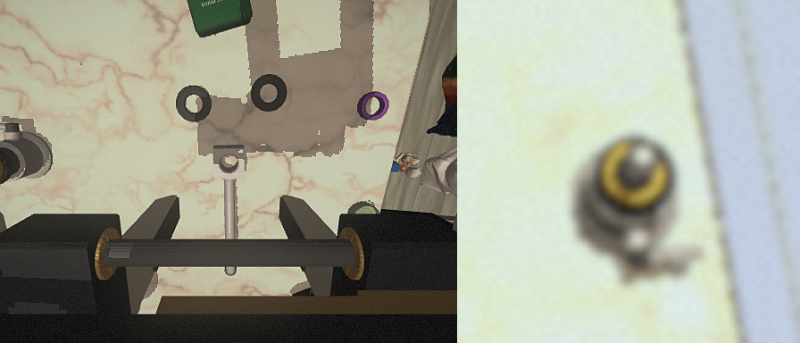

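The wrist half shows the hub bore at (230,161) and the tube end at (231,270), so the spout is nearly aligned with the tool. The top half shows the brass bush sitting on the black washer on the stem.

```bash
python3 - <<'E'
from h import *
c=pickle.load(open("ws.pkl","rb")); p=c["pixels"]
A=atz(c,257.6,180.3,.026); B=atz(c,258.7,300,.02); print(A,B,np.degrees(np.arctan2(*(B-A)[1::-1])))
# tube edges per row: gradient
g=cv2.GaussianBlur(p,(3,3),0).astype(float)
for r in (170,185,205,215,225,235,245):
    d=np.abs(np.diff(g[r,235:282].sum(1))); k=np.argsort(d)[::-1][:6]; print(r,sorted((k+235).tolist()))
cv2.imwrite("pics/hub.png",cv2.resize(p[150:260,200:320],(720,660))[:600])
E
```

```text
[0.55464828 0.1923802  0.026     ] [0.70791432 0.20665235 0.02      ] 5.320047380456617
170 [265, 266, 267, 270, 271, 272]
185 [244, 245, 265, 266, 273, 275]
205 [249, 250, 260, 262, 263, 264]
215 [249, 250, 260, 263, 264, 265]
225 [249, 250, 254, 260, 265, 266]
235 [250, 254, 257, 260, 265, 266]
245 [250, 251, 254, 260, 266, 267]
```

View pics/hub.png

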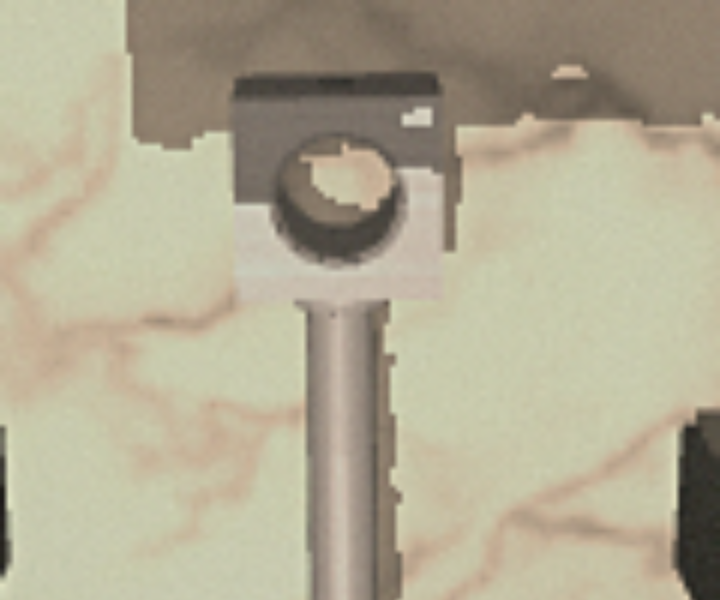

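The hub's top face spans x 234–442 and y 96–300 in the crop, with the bore at (340,200), square to the tool.

play_rows(
  deltas=[-1.2,0.6,10,-0.5,70,0,0,20,0,70,0,0,25,0,70,0,0,25,0,70,0,0,25,0,70,0,0,20,0,70,0,0,12,0,70,0,0,6,0,70,0,0,2,0,70,0,0,0,0,70],
)

```text
t: 20.2
tool_pos: [0.5579, 0.1918, 0.0184]
orientation: [-0.151, 3.138, 0.0]
force: [0.3, -0.5, 0.8]
opening: 0.0701
gripper_force: 0.0
```

play_rows(
  deltas=[0,0,7,0,65,0,0,5,0,60,0,0,2.5,0,50,0,0,0,0,40,0,0,0,0,30,0,0,0,0,30,0,0,0,0,30,0,0,0,0,30,0,0,0,0,30,0,0,0,0,30],
  newtons=40,
)

```text
t: 21.03
tool_pos: [0.5578, 0.1916, 0.0039]
orientation: [-0.151, 3.138, -0.0]
force: [-0.4, -1.2, 0.9]
opening: 0.0376
gripper_force: 40.0
```

play_rows(
  deltas=[0,0,-5,0,30,0,0,-20,0,30,0,0,-30,0,30,0,0,-35,0,30,0,0,-35,0,30,0,0,-25,0,30,0,0,-10,0,30,0,0,0,0,30,0,0,0,0,30],
)

```text
t: 21.78
tool_pos: [0.5573, 0.1916, 0.1627]
orientation: [0.151, -3.137, 0.0]
force: [-0.3, 0.4, -3.2]
opening: 0.0374
gripper_force: 40.0
```

```bash
python3 - <<'E'
from h import *
t,s=load("top"),load("side")
for u,v in((462,175),(640,155),(690,355),(497,383)): print("sink rim",atz(t,u*.64,v*.64,0)[:2])
print("mug",atz(t,375*.64,185*.64,.12),atz(s,302*.64,258*.64,.12))
st=robot.read_state(); M=R.from_rotvec(st["orientation"]).as_matrix(); print(st["tool_pos"],np.degrees(np.arctan2(M[1,0],M[0,0])),st["force"],st["opening"])
E
```

```text
sink rim [ 0.82199909 -0.13521011]
sink rim [ 0.81400395 -0.47888586]
sink rim [ 0.42771431 -0.47337209]
sink rim [ 0.42864941 -0.12880802]
mug [0.77250843 0.03377338 0.12      ] [0.75754375 0.04402742 0.12      ]
[0.5573429  0.19164768 0.16274409] -174.47465488460338 [-0.34138135  0.39951314 -3.1663719 ] 0.03740214755291083
```

play_rows(
  deltas=[0,0,0,3,30,0,0,0,6,30,0,0,0,7,30,0,0,0,7,30,0,0,0,7,30,0,0,0,7,30,0,0,0,7,30,0,0,0,7,30,0,0,0,7,30,0,0,0,7,30],
)

```text
t: 22.62
tool_pos: [0.5556, 0.1912, 0.1597]
orientation: [-1.564, -2.719, 0.006]
force: [0.4, -0.4, -1.4]
opening: 0.0376
gripper_force: 39.9
```

play_rows(
  deltas=[0,0,0,7,30,0,0,0,7,30,0,0,0,7,30,0,0,0,4.5,30,-10,0,0,0,30,-20,0,0,0,30,-28,0,0,0,30,-28,0,0,0,30,-28,0,0,0,30,-28,0,0,0,30],
)

```text
t: 23.45
tool_pos: [0.5686, 0.0483, 0.1611]
orientation: [-2.116, -2.319, 0.004]
force: [0.5, 0.0, -2.9]
opening: 0.038
gripper_force: 40.0
```

play_rows(
  deltas=[-28,0,0,0,30,-28,0,0,0,30,-28,0,0,0,30,-20,0,0,0,30,-10,0,0,0,30,-5,0,0,0,30,0,0,0,0,30,0,0,0,0,30,0,0,0,0,30,0,0,0,0,30],
)

```text
t: 24.28
tool_pos: [0.5805, -0.0671, 0.1635]
orientation: [-2.12, -2.318, -0.0]
force: [0.5, 0.3, -2.2]
opening: 0.0374
gripper_force: 40.0
```

```bash
cat > go.py <<'E'
from h import *
st=robot.read_state(); M=R.from_rotvec(st["orientation"]).as_matrix(); print(st["t"],st["tool_pos"],np.degrees(np.arctan2(M[1,0],M[0,0])),M[:,2],st["force"],st["wrist_torque"],st["opening"])
print("to tap, tool mm",np.round((np.array([.5745,-.0711,.114])-st["tool_pos"])@M*1000,1))
E
python3 go.py
```

```text
24.2833 [ 0.5804668  -0.06709836  0.16353052] 95.12628158122735 [-1.37927008e-04  3.18053690e-04 -9.99999940e-01] [ 0.50616344  0.27143361 -2.18757642] [ 0.02235974 -0.0587488  -0.07541407] 0.03742854029203098
to tap, tool mm [-3.5 -6.3 49.5]
```

play_rows(
  deltas=[-3.5,-6.3,5,0,30,0,0,15,0,30,0,0,15,0,30,0,0,8,0,30,0,0,4,0,30,0,0,2,0,30,0,0,2,0,30,0,0,2,0,30,0,0,2,0,30,0,0,0,0,30],
)

```text
t: 25.12
tool_pos: [0.5746, -0.0724, 0.1087]
orientation: [2.122, 2.317, 0.0]
force: [-0.0, -0.9, -3.1]
opening: 0.0378
gripper_force: 40.0
```

```bash
python3 go.py
```

```text
25.1167 [ 0.57464029 -0.07238277  0.10870469] 95.02653967444418 [ 2.68210460e-04 -4.07015888e-05 -9.99999963e-01] [-0.02698921 -0.94061794 -3.11964187] [-0.03084171 -0.12658705  0.01487039] 0.0377775201878589
to tap, tool mm [ 1.3 -0.  -5.3]
```

play_rows(
  deltas=[0.5,0,1.5,0,30,0,0,2,0,30,0,0,2,0,30,0,0,2,0,30,0,0,2,0,30,0,0,2,0,30,0,0,2,0,30,0,0,0,0,30],
)

```text
t: 25.78
tool_pos: [0.5741, -0.0718, 0.0945]
orientation: [-2.121, -2.316, 0.001]
force: [0.4, -0.5, -2.3]
opening: 0.0376
gripper_force: 40.0
```

play_rows(
  deltas=[0,0,3,0,30,0,0,3,0,30,0,0,3,0,30,0,0,3,0,30,0,0,2,0,30,0,0,1.5,0,30,0,0,0,0,30,0,0,0,0,30],
)

```text
t: 26.45
tool_pos: [0.5744, -0.0718, 0.0796]
orientation: [-2.122, -2.317, 0.0]
force: [-0.6, 0.6, -2.3]
opening: 0.0377
gripper_force: 40.0
```

play_rows(
  deltas=[0,0,1,0,30,0,0,1,0,30,0,0,1,0,30,0,0,1,0,30,0,0,1,0,30,0,0,1,0,30,0,0,0,0,30,0,0,0,0,30],
)

```text
t: 27.12
tool_pos: [0.5746, -0.0719, 0.074]
orientation: [2.122, 2.317, 0.0]
force: [-3.0, -0.2, 2.3]
opening: 0.0379
gripper_force: 40.0
```

play_rows(
  deltas=[0,0,0.5,0,30,0,0,0.5,0,30,0,0,0.5,0,30,0,0,0.5,0,30,0,0,0.5,0,30,0,0,0.5,0,30,0,0,0,0,30,0,0,0,0,30,0,0,0,0,30],
)

```text
t: 27.87
tool_pos: [0.5747, -0.0719, 0.0709]
orientation: [2.122, 2.316, 0.0]
force: [-3.4, -0.3, 5.9]
opening: 0.0378
gripper_force: 40.0
```

play_rows(
  deltas=[0,-0.5,0.5,0,30,0,0,0.5,0,30,0,0,0.5,0,30,0,0,0.5,0,30,0,0,0.5,0,30,0,0,0,0,30,0,0,0,0,30,0,0,0,0,30,0,0,0,0,30,0,0,0,0,30],
)

```text
t: 28.7
tool_pos: [0.5746, -0.0719, 0.0689]
orientation: [2.121, 2.316, 0.001]
force: [-2.7, 0.6, 7.7]
opening: 0.0379
gripper_force: 40.0
```

```bash
python3 go.py; python3 - <<'E'
from h import *
z=[];f=[]
s=cam("side"); u,v=proj(s,[.5745,-.0712,.07])[0].astype(int); a=cv2.resize(s["pixels"][v-50:v+50,u-50:u+50],(400,400),interpolation=cv2.INTER_CUBIC)
t=cam("top"); u,v=proj(t,[.5745,-.12,.07])[0].astype(int); b=cv2.resize(t["pixels"][v-50:v+50,u-50:u+50],(400,400),interpolation=cv2.INTER_CUBIC)
cv2.imwrite("pics/end.png",np.hstack([a,cv2.convertScaleAbs(b,alpha=1.5)]))
for _ in range(6):
    st=robot.read_state(); z.append(st["tool_pos"][2]); f.append(st["force"]); robot.read_camera("wrist")
print(np.mean(z),np.mean(f,0),np.std(f,0))
E
```

```text
28.7 [ 0.57461445 -0.07194734  0.06892631] 95.0243605835753 [ 1.36368310e-03 -1.17826495e-04 -9.99999063e-01] [-2.71987779  0.61729691  7.71671462] [ 0.12282474  0.4151284  -0.00354172] 0.03793995349814962
to tap, tool mm [  0.8   0.  -45.1]
0.06892203897572859 [-2.59122089  0.92380858  8.09089377] [0.26388819 0.6972648  0.31156421]
```

View pics/end.png

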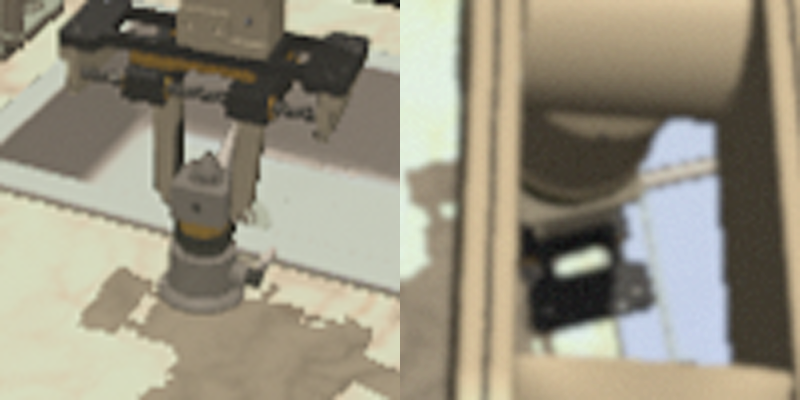

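The side view shows hub on bush on washer on seat, spout out over the sink, with the stem end above the hub. A last 0.7 mm, then hand in.

play_rows(
  deltas=[0,0,0.4,0,30,0,0,0.3,0,30,0,0,0,0,30,0,0,0,0,30,0,0,0,0,30,0,0,0,0,30,0,0,0,0,30,0,0,0,0,30],
)

```text
t: 29.77
tool_pos: [0.5746, -0.0719, 0.0683]
orientation: [2.121, 2.316, 0.001]
force: [-2.6, 0.3, 8.5]
opening: 0.0379
gripper_force: 40.0
```

```bash
python3 go.py; python3 -c "
from plant import robot; print(robot.close_job())"
```

```text
29.7667 [ 0.57459656 -0.07193745  0.06828772] 95.02608663878627 [ 1.28579633e-03 -1.45987105e-04 -9.99999163e-01] [-2.56480054  0.31671801  8.46314524] [0.1103422  0.494782   0.02214428] 0.03786396354495531
to tap, tool mm [  0.8   0.  -45.7]
the job is handed in; nothing more can be done
None
```

The job is handed in: the washer and bush are on the stem in order, and the gripper is still holding the spout out over the sink, pressing the seat down an estimated 7.5 mm (about 11.5 N on the spring: 8.5 N measured push plus the parts' weight), which should leave the clip groove about 2.5 mm clear above the hub.

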